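# Stoneware jars back on their own stands

### The arm

A 7-joint arm with a two-finger parallel gripper is mounted at the origin on the work surface. World frame = base frame: x ahead of the robot, y to its left, z up, the work surface at z = 0. Lengths are in mm, angles in rad, forces in N, time in s.
With the tool pointing down it reaches from about 350 to 900 mm from the base axis. Payload 7.2 kg.
Tool frame: the origin (TCP) lies between the finger pads; the fingertips stand 11 mm ahead of it and the grasp point (between the pads) lies 8 mm behind it; z points along the fingers, y is the line along which they close (so a half turn about z gives the same grasp; the last joint's range is limited). The gripper opens to 88 mm and grips with 3 to 60 N. Pads are 20 mm wide; open, the fingers measure 115 mm over their backs; the gripper's body (75 mm by 178 mm) begins 61 mm behind the grasp point.
Start: joints at [1.072, 0.411, -0.013, 1.596, 0.006, 1.134, -0.082], TCP at [260.988, -567.903, 233.653] pointing down, gripper open.
Joint ranges: [-2.95, 2.95], [-0.29, 1.99], [-1.47, 1.44], [0.14, 2.54], [-1.03, 4.17], [0.13, 1.85], [-2.86, 2.86]. Speed limits (rad/s): [2.39, 2.39, 3.01, 3.01, 3.14, 3.14, 3.14].

### API

Orientations are given as a unit quaternion [x, y, z, w].
In Python, from plant import sensors, eyes, env gives the robot as it stands.
- The arm moves only by the tool servo_tool, never from a script. Its argument "moves" is a list that holds one entry, the list of rows, each a list of 5 numbers: the opening, from -1 (shut) to 1 (fully open), then the shift along the tool's x, y, z normalised to -1 to 1, where 1 is 500 mm, then the turn about the tool's z normalised to -1 to 1, where 1 is pi rad. A call has 1 to 10 rows; each row is the pose to reach, as a shift and turn from the pose commanded when the call began, along the tool's axes at that moment, turning the shorter way round; what a row does not reach only later rows make up. A row lasts 1/12 s, in which the tool goes at most 41.7 mm and 7.16 degrees, less where a joint would pass 70% of its speed; a pose out of reach is approached as far as the arm can. A call with a number of a shift or a turn outside -1 to 1 is refused whole. A call with a gripper value outside its range is refused whole. The fingers move at their own pace and stop on an object; "newtons" is the grip in N (left out, the last holds). Time passes only in rows, so rows that repeat a pose let the fingers close. It gives the time, the measured TCP pose, the force, the opening and the grip force at its end, in the units of the state.
- sensors.sense(): the state, without advancing time (a new reading comes with each control period).
- eyes.read_camera(name): name is "side" or "top" or "wrist"; returns (picture, depth): 384x512x3 uint8, blue, green, red; 384x512 float32, mm along the optical axis (not along the pixel's ray), 0 where there is no reading.
- eyes.camera_model(name): a dict with "vfov" (degrees; the focal length in pixels is half the picture's height over the tangent of half this angle, whatever the lens; pixels are square), "cx", "cy" (the principal point, pixels), "pose" (4x4, takes a point from camera to world coordinates). Camera axes: x right, y down, z forward; pixel columns grow to the right and rows downward; lengths in mm; the calibration is good to about 2 mm. A picture is of the moment at which its call begins: read the wrist's pose just before it. camera_model takes no time and is no camera call; for the wrist camera it gives the pose at the moment of the call.
- env.close_job(): hands the job in; it is judged then, once.
The state is a dict: "time_s": time; "joints": joint angles; "qd": joint speeds; "effort": joint torques, N m; "eef_pos": TCP position; "tcp_rot": TCP orientation; "contact_force": force on the tool from outside, world axes, zero at the start; "wrist_torque": the same for the moment, N m; "opening": finger opening in mm; "finger_force": force on a finger pad.
Only numpy, scipy, OpenCV 4.12 (cv2) and the standard library are available. Lean on these libraries where they do the work, as an engineer would, in place of code of your own. Each camera call takes 0.05 s, during which the arm holds its last target. There are 200 camera calls.

### The job

The three stoneware jars have been put back on the wrong oak stands: put each jar upright into the recess of the stand of its own size (small in small, medium in medium, large in large), seated on the recess floor; the empty cork mat is free for parking a jar on the way. Set the jars down without dropping or tipping them, let go of everything, and leave the drinking glass and the pepper mill where they stand.

Things in the scene. Friction and masses are not known exactly. Their poses are not given: they have to be found in the camera images.
- small_jar: A small white-glazed stoneware jar, round, straight-sided, with a cork stopper fixed in its top; the smallest of three. Body diameter 36, straight up to 42 above the foot, total height with stopper 66 (all mm), about 100 g. Origin: centre of its underside; z up along the jar. At the start it stands in the recess of the medium stand.
- medium_jar: A medium white-glazed stoneware jar, round, straight-sided, with a cork stopper fixed in its top; the middle-sized of three. Body diameter 54, straight up to 54 above the foot, total height with stopper 78 (all mm), about 220 g. Origin: centre of its underside; z up along the jar. At the start it stands in the recess of the large stand.
- large_jar: A large white-glazed stoneware jar, round, straight-sided, with a cork stopper fixed in its top; the largest of three. Body diameter 66, straight up to 66 above the foot, total height with stopper 90 (all mm), about 400 g. Origin: centre of its underside; z up along the jar. At the start it stands on top of the small stand, covering the recess it is too big for.
- small_stand: The small oak jar stand, fixed to the worktop: a square block 78 x 78 x 12 mm with a round recess 52 mm in diameter and 6 mm deep in its top (recess floor 6 mm above the worktop). Origin: centre of its underside, on the recess axis; z up, x and y along its sides.
- medium_stand: The medium oak jar stand, fixed to the worktop: a square block 94 x 94 x 12 mm with a round recess 70 mm in diameter and 6 mm deep in its top (recess floor 6 mm above the worktop). Origin: centre of its underside, on the recess axis; z up, x and y along its sides.
- large_stand: The large oak jar stand, fixed to the worktop: a square block 110 x 110 x 12 mm with a round recess 82 mm in diameter and 6 mm deep in its top (recess floor 6 mm above the worktop). Origin: centre of its underside, on the recess axis; z up, x and y along its sides.
- mat: A round cork mat, 110 mm in diameter, 4 mm thick, fixed flat on the worktop and empty at the start: a free spot to park a jar. Origin: centre of its underside.
- tumbler: A loose drinking glass standing open end up among the jars, 60 mm across the rim, 85 mm high. To be left alone. Origin: centre of its underside, z up.
- mill: A loose dark wooden pepper mill, bottle-shaped with a steel cap, 48 mm in diameter, 120 mm high, standing among the jars. To be left alone. Origin: centre of its underside, z up.
There are look-alikes about, which are no part of the job. What is shaped like the large_jar but green, orange or yellow is not meant.

How it is judged (in metres and radians):
At the end, for the whole second after the job is handed in: Each jar stands upright (within 0.1 rad) in the recess of the stand of its own size, its axis within 12 mm of the stand's centre and its foot down on the recess floor (lower than 9 mm above the worktop; the stand's top is at 12 mm), released and at rest (horizontal distance between small_jar and small_stand below 0.012 m and z of small_jar in the frame of small_stand below 0.009 m and angle between each of small_jar, medium_jar, large_jar's own z axis and vertical below 0.1 rad and linear speed of each of small_jar, medium_jar, large_jar below 0.02 m/s and contact force between the fingers and small_jar below 0.1 N and horizontal distance between medium_jar and medium_stand below 0.012 m and z of medium_jar in the frame of medium_stand below 0.009 m and contact force between the fingers and medium_jar below 0.1 N and horizontal distance between large_jar and large_stand below 0.012 m and z of large_jar in the frame of large_stand below 0.009 m and contact force between the fingers and large_jar below 0.1 N); the robot touches nothing.
It fails at once if a jar is tipped (leans more than 35 degrees) (angle between any of small_jar, medium_jar, large_jar's own z axis and vertical above 0.61 rad).
It fails at once if a jar is dropped: it falls freely, untouched by the fingers, from about 18 mm or more (0.6 m/s) ((contact force between the fingers and small_jar below 0.1 N and linear speed of small_jar above 0.6 m/s) or (contact force between the fingers and medium_jar below 0.1 N and linear speed of medium_jar above 0.6 m/s) or (contact force between the fingers and large_jar below 0.1 N and linear speed of large_jar above 0.6 m/s)).
It fails at once if the glass is pushed more than 25 mm or tipped (distance of tumbler from where it was at the start of the episode above 0.025 m or angle between tumbler's own z axis and vertical above 0.3 rad).
It fails at once if the pepper mill is pushed more than 25 mm or tipped (distance of mill from where it was at the start of the episode above 0.025 m or angle between mill's own z axis and vertical above 0.3 rad).
It also fails if it takes over 112 s, if anything falls off the work surface, if the arm or the gripper's body presses on something with over 40 N, if the wrist force passes 120 N, or if a joint passes its speed limit or range.

## Working session

There is one attempt and no reset: what is moved stays moved. The work goes in short steps, Python scripts to look and compute and a tool call to move; the robot and the scene stay as the last step left them, time stands still between calls to the robot, and variables do not carry over. Pictures are saved under pics/ and viewed, at most 14 in all, crops included, and the job is handed in when it is done.

Besides the shell and the picture viewer there is one more tool, called after ">>>" as name([rows], argument=value, ...), one row to a line, values as JSON. servo_tool: Moves the arm, as the interface text tells. Its arguments: {"type":"object","properties":{"moves":{"type":"array"},"newtons":{"type":"number"}},"required":["moves"]}

```bash
ls; mkdir -p pics; python3 - <<'E'
from plant import sensors, eyes, env
import cv2,numpy as np
s=sensors.sense();print(s)
for n in("side","top"):
    p,d=eyes.read_camera(n);cv2.imwrite(f"pics/{n}0.png",p);np.save(f"pics/{n}0.npy",d);m=eyes.camera_model(n);print(n,m)
E
```

```text
pics
{'time_s': 0.0, 'joints': array([ 1.07181961,  0.41190258, -0.01271856,  1.59701856,  0.00558758,
        1.13431279, -0.08221413]), 'qd': array([-1.78581950e-04,  1.07853460e-03, -5.12068086e-05, -6.56572914e-04,
        9.11898011e-04, -7.00853046e-04, -1.37127091e-03]), 'effort': array([-5.91315220e-04, -5.87955058e+01,  6.41707443e-01, -2.91082370e+01,
       -5.37991547e-02,  1.84590271e-02,  1.34292604e-04]), 'eef_pos': array([ 260.75349643, -567.47543091,  232.81779656]), 'tcp_rot': array([ 9.76891963e-01,  2.13732189e-01, -2.20150441e-04, -7.72152912e-04]), 'contact_force': array([-0.11490827, -0.27016329,  0.63928289]), 'wrist_torque': array([ 0.03922693, -0.03755245, -0.00417035]), 'finger_force': 0.0, 'opening': 87.82586032343735}
side {'vfov': 54.27636302007588, 'cx': 250.16917558982098, 'cy': 196.6460674743416, 'pose': array([[-6.78783914e-01, -4.47109759e-01,  5.82533485e-01,
         3.48258639e+01],
       [-7.34020599e-01,  3.89782738e-01, -5.56132338e-01,
         5.67231032e+02],
       [ 2.15906987e-02, -8.05085263e-01, -5.92766026e-01,
         5.80706024e+02],
       [ 0.00000000e+00,  0.00000000e+00,  0.00000000e+00,
         1.00000000e+00]])}
top {'vfov': 45.42723401238388, 'cx': 254.16819157089125, 'cy': 181.57886911238774, 'pose': array([[-1.77604559e-02, -9.81292054e-01,  1.91704125e-01,
         2.87238738e+02],
       [-9.99840834e-01,  1.77559312e-02, -1.74161539e-03,
         5.72032014e+01],
       [-1.69485191e-03, -1.91704544e-01, -9.81451219e-01,
         1.41806228e+03],
       [ 0.00000000e+00,  0.00000000e+00,  0.00000000e+00,
         1.00000000e+00]])}
```

View pics/top0.png

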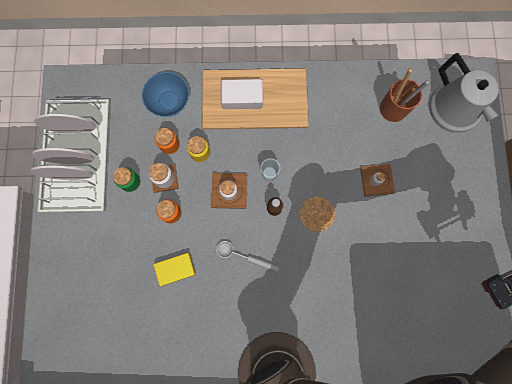

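View pics/side0.png

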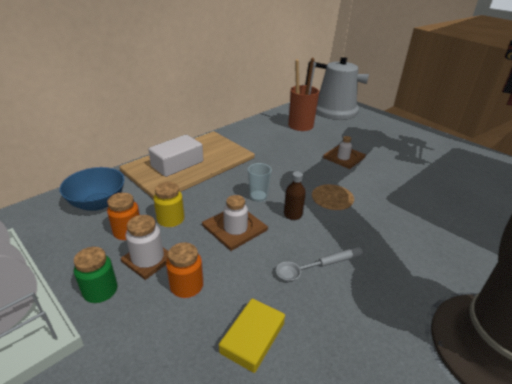

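The top view shows the white jars: the small one at (378,178) on the medium stand, the medium at (228,189) on the large stand and the large at (161,175) on the small stand. The look-alikes are orange (167,140) and (169,211), yellow (198,148) and green (125,178). The mat is at (317,213), the glass at (270,168) and the mill at (275,205). I choose the white ones.

```bash
cat > h.py <<'E'
import numpy as np, cv2
from plant import sensors, eyes, env
def cloud(n,d=None):
    m=eyes.camera_model(n)
    if d is None: p,d=eyes.read_camera(n)
    else: p=None
    f=192/np.tan(np.radians(m["vfov"]/2)); v,u=np.mgrid[:384,:512]
    c=np.stack([(u-m["cx"])/f*d,(v-m["cy"])/f*d,d],-1)
    w=c@m["pose"][:3,:3].T+m["pose"][:3,3]; w[d<=0]=np.nan
    return p,w
E
python3 - <<'E'
from h import *
W={n:cloud(n,np.load(f"pics/{n}0.npy"))[1] for n in("top","side")}
rois={"top":dict(sj=(378,178),mj=(228,189),lj=(161,175),o1=(167,140),ye=(198,148),gr=(125,178),o2=(169,211),mat=(317,213),gl=(270,168),mill=(275,205)),
"side":dict(sj=(345,148),mj=(236,212),lj=(144,240),o1=(122,215),ye=(168,204),gr=(95,272),o2=(184,270),mat=(333,196),gl=(259,181),mill=(295,196))}
for n in W:
  w=W[n]; print(n,"table z",np.nanmedian(w[280:300,150:230,2]))
  for k,(u,v) in rois[n].items():
    r=26 if n=="side" else 15
    q=w[v-r:v+r,u-r:u+r].reshape(-1,3); q=q[np.isfinite(q[:,2])]
    zt=np.percentile(q[:,2],99); 
    if k=="mat": q=q[:,:];print(k,zt,np.nanmedian(q,0).round(1));continue
    t=q[q[:,2]>zt-8]; c,rad=cv2.minEnclosingCircle(t[:,:2].astype(np.float32)); print(n,k,"ztop",zt.round(1),"c",np.round(c,1),"r",round(rad,1),len(t))
w=W["top"]; p=cv2.imread("pics/top0.png"); h=cv2.cvtColor(p,cv2.COLOR_BGR2HSV)
# stands / mat by colour
m=((h[...,0]>4)&(h[...,0]<20)&(h[...,1]>80)&(w[...,2]<25)&(w[...,2]>-8)).astype(np.uint8)
m=cv2.morphologyEx(m,cv2.MORPH_CLOSE,np.ones((3,3)))
n,l,s,c=cv2.connectedComponentsWithStats(m)
mm=eyes.camera_model("top");f=192/np.tan(np.radians(mm["vfov"]/2))
for i in range(1,n):
  if s[i,4]>150:
    ct=max(cv2.findContours((l==i).astype(np.uint8),0,1)[0],key=cv2.contourArea)[:,0]
    z=12 if s[i,2]<60 else 12
    d=np.c_[(ct[:,0]-mm["cx"])/f,(ct[:,1]-mm["cy"])/f,np.ones(len(ct))]@mm["pose"][:3,:3].T;o=mm["pose"][:3,3]
    P=o+d*((z-o[2])/d[:,2])[:,None]
    print(s[i],"rect at z12",[np.round(x,1) for x in cv2.minAreaRect(P[:,:2].astype(np.float32))], cv2.minEnclosingCircle(P[:,:2].astype(np.float32)))
E
```

```text
top table z -0.06280710613782503
top sj ztop 73.6 c [ 560.2 -325.3] r 13.4 51
top mj ztop 87.7 c [533.1 134. ] r 20.6 138
top lj ztop 106.4 c [579.7 336.5] r 27.0 215
top o1 ztop 94.5 c [691.5 323.7] r 26.8 193
top ye ztop 94.0 c [663.5 225. ] r 27.3 229
top gr ztop 94.6 c [572.  445.4] r 27.0 214
top o2 ztop 94.4 c [471.2 314.6] r 27.0 234
mat 10.150964488960208 [ 463.1 -136.6    3.4]
top gl ztop 87.4 c [589.8   6.6] r 30.0 84
top mill ztop 122.5 c [479.7  -5.6] r 11.2 49
side table z 2.0298610738304887
side sj ztop 72.3 c [ 560.7 -322.1] r 12.3 46
side mj ztop 86.4 c [533.4 135.7] r 21.4 207
side lj ztop 104.5 c [580.6 337.8] r 27.5 454
side o1 ztop 104.5 c [580.6 338.8] r 27.1 354
side ye ztop 104.3 c [578.1 330.4] r 23.6 186
side gr ztop 92.6 c [573.1 447.2] r 28.4 580
side o2 ztop 92.7 c [471.4 316.8] r 26.9 522
mat 7.673158463998994 [ 462.9 -140.1    2.5]
side gl ztop 87.0 c [563.1  65.7] r 95.1 299
side mill ztop 121.4 c [480.4  -4.4] r 12.6 73
[ 202   69  106   60 4954] rect at z12 [array([837.4,  49.3]), array([339.4, 202.4]), np.float64(90.0)] ((838.5230712890625, 49.64271926879883), 194.02565002441406)
[152 164  26  29 195] rect at z12 [array([579. , 337.7]), array([79.3, 77.7]), np.float64(8.6)] ((578.656494140625, 336.43255615234375), 53.61893844604492)
[360 164  35  33 750] rect at z12 [array([ 561.6, -329.3]), array([95.5, 96.4]), np.float64(5.0)] ((560.3036499023438, -329.32464599609375), 64.83163452148438)
[211 173  36  36 938] rect at z12 [array([535.5, 134.9]), array([108.9, 110.6]), np.float64(89.0)] ((536.7091064453125, 134.38845825195312), 76.0908203125)
[300 197  35  34 959] rect at z12 [array([ 458.5, -137.1]), array([105.2, 102.2]), np.float64(89.0)] ((458.362060546875, -137.2490234375), 54.28520965576172)
```

```bash
python3 - <<'E'
import cv2
p=cv2.imread("pics/side0.png");a=cv2.resize(p[120:310,60:370],None,fx=2.5,fy=2.5,interpolation=cv2.INTER_CUBIC);cv2.imwrite("pics/crop.png",a)
E
```

```text
(no output)
```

View pics/crop.png

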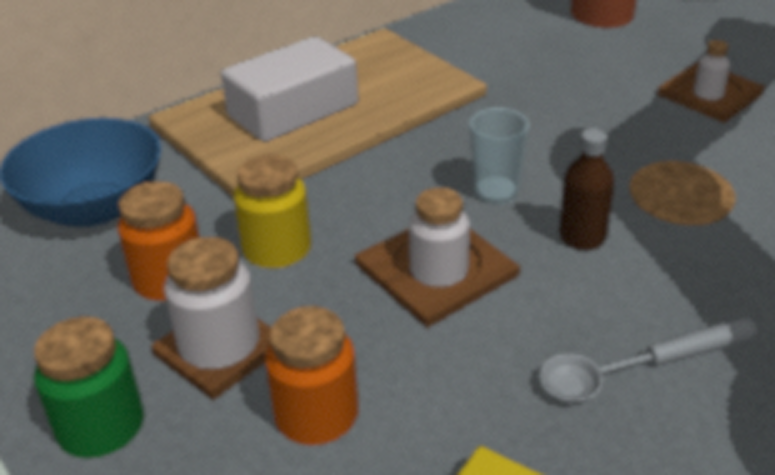

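The crop shows three white jars: the large at crop (207,300), the medium at (440,240) and the small at (712,75). The coloured look-alikes around the large jar are excluded. The order is small to mat, medium to its stand, large to its stand, small to its stand.

```bash
cat >> h.py <<'E'
def to(x,y,z,psi=None):
    """print shift/turn (tool axes, normalised) from the present pose to TCP x,y,z (mm), tool-x yaw psi (deg)"""
    from scipy.spatial.transform import Rotation as R
    s=sensors.sense(); r=R.from_quat(s["tcp_rot"]); t=r.inv().apply(np.array([x,y,z])-s["eef_pos"])
    M=r.as_matrix(); cur=np.degrees(np.arctan2(M[1,0],M[0,0]))
    turn=0 if psi is None else -((psi-cur+180)%360-180)/180
    print("t",round(s["time_s"],2),"pos",s["eef_pos"].round(1),"psi",round(cur,1),"tilt",np.round(M[:2,2],4),"j7",round(s["joints"][6],2),"open",round(s["opening"],1),"F",round(s["finger_force"],1),"-> shift",(t/500).round(4),"turn",round(turn,4))
E
python3 -c "
from h import *
to(560.5,-324.5,170,60)"
```

```text
t 0.1 pos [ 260.8 -567.5  232.9] psi 24.7 tilt [-0.0007  0.0012] j7 -0.08 open 87.7 F 0.0 -> shift [ 0.7477 -0.1912  0.1261] turn -0.1962
```

>>> servo_tool([
  [[1,0.08,-0.02,0.0,-0.03],[1,0.16,-0.04,0.02,-0.06],[1,0.24,-0.06,0.04,-0.09],[1,0.32,-0.08,0.06,-0.12],[1,0.4,-0.1,0.08,-0.15],[1,0.48,-0.12,0.1,-0.18],[1,0.56,-0.14,0.12,-0.196],[1,0.64,-0.16,0.126,-0.196],[1,0.71,-0.18,0.126,-0.196],[1,0.7477,-0.1912,0.126,-0.196]],
], newtons=15)

```text
time_s: 0.93
eef_pos: [564.5, -319.3, 169.7]
tcp_rot: [0.865, 0.502, 0.001, -0.001]
contact_force: [-0.3, -0.3, 0.6]
opening: 87.8
finger_force: 0.0
```

```bash
python3 -c "
from h import *
p,w=cloud('wrist');cv2.imwrite('pics/w1.png',p);np.save('pics/w1.npy',w)
h=w[...,2]; c=np.isfinite(h)&(h>62)&(h<90)&(abs(w[...,0]-560)<40)&(abs(w[...,1]+325)<40)
t=w[c][:,:2].astype(np.float32);print(len(t), cv2.minEnclosingCircle(t) if len(t) else '')
to(560.5,-324.5,32,60)"
```

```text
744 ((561.528076171875, -324.32489013671875), 11.803829193115234)
t 0.98 pos [ 566.6 -316.8  169.9] psi 60.5 tilt [0.0022 0.0045] j7 -0.19 open 87.8 F 0.0 -> shift [-0.0207 -0.0029  0.2756] turn 0.0026
```

View pics/w1.png

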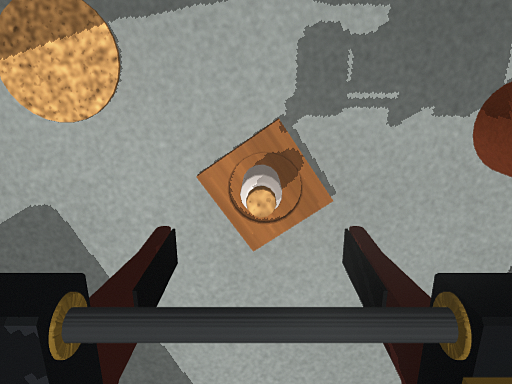

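The wrist view shows the white jar at (261,203) in the middle-sized stand. The arm was still settling, so I measure again after it stops.

>>> servo_tool([
  [[1,0,0,0,0],[1,0,0,0,0],[1,0,0,0,0],[1,0,0,0,0]],
])

```text
time_s: 1.32
eef_pos: [559.3, -326.8, 170.7]
tcp_rot: [0.867, 0.498, -0.0, 0.0]
contact_force: [-0.9, -0.2, 0.4]
opening: 87.7
finger_force: 0.0
```

```bash
cat >> h.py <<'E'
def circ(w,x,y,z0,z1,r=40):
    h=w[...,2]; c=np.isfinite(h)&(h>z0)&(h<z1)&(abs(w[...,0]-x)<r)&(abs(w[...,1]-y)<r)
    t=w[c][:,:2].astype(np.float32); return [len(t)]+([np.round(v,1) for v in cv2.minEnclosingCircle(t)]+[w[c][:,2].max()] if len(t) else [])
def stand(p,w,x,y,r=90):
    """oak block outline by colour and height -> centre, size"""
    h=cv2.cvtColor(p,cv2.COLOR_BGR2HSV); m=(w[...,2]>7)&(w[...,2]<20)&(abs(w[...,0]-x)<r)&(abs(w[...,1]-y)<r)&(h[...,1]>80)
    l,s=cv2.connectedComponentsWithStats(m.astype(np.uint8))[1:3]; i=1+s[1:,4].argmax()
    return [np.round(v,1) for v in cv2.minAreaRect(w[l==i][:,:2].astype(np.float32))]
E
python3 -c "
from h import *
p,w=cloud('wrist')
print(circ(w,560,-325,62,90),stand(p,w,560,-328))
to(561,-324,32,60)"
```

```text
[753, array([ 561.6, -324.2]), np.float64(12.0), np.float64(74.66658946394278)] [array([ 562.4, -331.1]), array([94.2, 94.4]), np.float64(4.9)]
t 1.37 pos [ 559.5 -326.6  170.7] psi 59.8 tilt [-0.0004 -0.0007] j7 -0.18 open 87.7 F 0.0 -> shift [ 0.0063 -0.      0.2774] turn -0.001
```

>>> servo_tool([
  [[1,0.006,0,0.02,0],[1,0.006,0,0.05,0],[1,0.006,0,0.085,0],[1,0.006,0,0.12,0],[1,0.006,0,0.155,0],[1,0.006,0,0.19,0],[1,0.006,0,0.225,0],[1,0.006,0,0.255,0],[1,0.006,0,0.27,0],[1,0.006,0,0.277,0]],
])

```text
time_s: 2.2
eef_pos: [561.1, -322.1, 30.3]
tcp_rot: [0.866, 0.5, -0.001, -0.001]
contact_force: [1.1, -0.4, 0.7]
opening: 88.0
finger_force: 0.0
```

>>> servo_tool([
  [[0.2,0,0,0,0],[-0.1,0,0,0,0],[-0.3,0,0,0,0],[-0.5,0,0,0,0],[-1,0,0,0,0],[-1,0,0,0,0],[-1,0,0,0,0],[-1,0,0,0,0]],
], newtons=15)

```text
time_s: 2.87
eef_pos: [562.4, -322.4, 32.3]
tcp_rot: [0.866, 0.5, 0.0, 0.0]
contact_force: [1.9, -0.8, 0.2]
opening: 37.8
finger_force: 0.3
```

```bash
python3 -c "
from h import *
to(561,-324,32,60)"
```

```text
t 2.87 pos [ 562.4 -322.4   32.3] psi 60.0 tilt [ 0.0003 -0.0002] j7 -0.22 open 37.8 F 0.3 -> shift [-0.0042 -0.0007  0.0007] turn -0.0002
```

>>> servo_tool([
  [[-1,0,0,0,0],[-1,0,0,0,0],[-1,0,0,0,0],[-1,0,0,-0.005,0],[-1,0,0,-0.015,0],[-1,0,0,-0.035,0],[-1,0,0,-0.06,0],[-1,0,0,-0.085,0],[-1,0,0,-0.1,0],[-1,0,0,-0.1,0]],
])

```text
time_s: 3.7
eef_pos: [563.7, -323.1, 85.3]
tcp_rot: [0.866, 0.5, 0.001, 0.002]
contact_force: [0.5, 0.6, -1.1]
opening: 35.2
finger_force: 15.0
```

```bash
python3 -c "
from h import *
to(462,-138,82,73)"
```

```text
t 3.7 pos [ 563.7 -323.1   85.3] psi 60.0 tilt [ 0.0039 -0.0021] j7 -0.21 open 35.2 F 15.0 -> shift [ 0.2185 -0.3615  0.0049] turn -0.0725
```

>>> servo_tool([
  [[-1,0.01,-0.017,0,-0.005],[-1,0.03,-0.05,0,-0.015],[-1,0.06,-0.1,0,-0.03],[-1,0.095,-0.157,0,-0.045],[-1,0.13,-0.215,0,-0.06],[-1,0.165,-0.273,0,-0.072],[-1,0.19,-0.315,0,-0.072],[-1,0.208,-0.345,0,-0.072],[-1,0.218,-0.361,0,-0.072],[-1,0.218,-0.361,0,-0.072]],
])

```text
time_s: 4.53
eef_pos: [459.2, -135.6, 82.0]
tcp_rot: [0.803, 0.596, -0.0, -0.001]
contact_force: [-0.3, -0.4, -1.2]
opening: 35.0
finger_force: 15.0
```

>>> servo_tool([
  [[-1,0,0,0,0],[-1,0,0,0,0],[-1,0,0,0.02,0],[-1,0,0,0.04,0],[-1,0,0,0.06,0],[-1,0,0,0.08,0],[-1,0,0,0.09,0],[-1,0,0,0.09,0]],
])

```text
time_s: 5.2
eef_pos: [459.5, -137.3, 35.3]
tcp_rot: [0.804, 0.594, -0.001, -0.001]
contact_force: [-0.4, 0.1, -0.7]
opening: 35.5
finger_force: 15.0
```

```bash
python3 -c "
from h import *
print(sensors.sense()['contact_force'])
to(462,-138,30,73)"
```

```text
[-0.36350768  0.11689298 -0.7171685 ]
t 5.2 pos [ 459.5 -137.3   35.3] psi 72.9 tilt [-0.0029  0.0009] j7 -0.33 open 35.5 F 15.0 -> shift [0.0002 0.0053 0.0106] turn -0.0004
```

>>> servo_tool([
  [[-1,0,0,0.003,0],[-1,0,0,0.006,0],[-1,0,0,0.009,0],[-1,0,0,0.011,0],[-1,0,0,0.011,0],[-1,0,0,0.011,0]],
])

```text
time_s: 5.7
eef_pos: [460.7, -137.6, 31.8]
tcp_rot: [0.804, 0.594, 0.0, 0.0]
contact_force: [-0.1, 0.3, -1.9]
opening: 35.1
finger_force: 15.0
```

>>> servo_tool([
  [[-0.1,0,0,0.011,0],[0.1,0,0,0.011,0],[0.3,0,0,0.011,0],[0.5,0,0,0.011,0],[0.6,0,0,0.011,0],[0.6,0,0,0.011,0]],
])

```text
time_s: 6.2
eef_pos: [460.6, -137.6, 26.2]
tcp_rot: [0.804, 0.594, 0.0, 0.0]
contact_force: [-0.1, 0.3, 0.6]
opening: 68.5
finger_force: 0.0
```

```bash
python3 -c "
from h import *
to(462,-138,170,73)"
```

```text
t 6.2 pos [ 460.6 -137.6   26.2] psi 72.9 tilt [ 0.0002 -0.0001] j7 -0.34 open 68.5 F 0.0 -> shift [ 1.000e-04  2.900e-03 -2.875e-01] turn -0.0004
```

>>> servo_tool([
  [[0.8,0,0,-0.01,0],[1,0,0,-0.03,0],[1,0,0,-0.06,0],[1,0,0,-0.1,0],[1,0,0,-0.15,0],[1,0,0,-0.2,0],[1,0,0,-0.25,0],[1,0,0,-0.28,0],[1,0,0,-0.29,0],[1,0,0,-0.29,0]],
])

```text
time_s: 7.03
eef_pos: [461.3, -137.8, 173.0]
tcp_rot: [0.804, 0.594, 0.001, 0.001]
contact_force: [0.9, -0.0, 0.6]
opening: 88.0
finger_force: 0.0
```

```bash
python3 -c "
from h import *
p,w=cloud('wrist');print(circ(w,461,-138,55,90))
to(533.4,135,172,104)"
```

```text
[725, array([ 459.4, -139.2]), np.float64(11.9), np.float64(72.70321845622738)]
t 7.08 pos [ 460.6 -137.7  171.6] psi 72.9 tilt [ 0.0012 -0.0006] j7 -0.22 open 87.5 F 0.0 -> shift [ 0.5641 -0.0211 -0.0009] turn -0.1727
```

>>> servo_tool([
  [[1,0.02,-0.001,0,-0.01],[1,0.06,-0.002,0,-0.03],[1,0.12,-0.004,0,-0.05],[1,0.2,-0.007,0,-0.08],[1,0.28,-0.01,0,-0.11],[1,0.36,-0.013,0,-0.14],[1,0.44,-0.016,0,-0.173],[1,0.51,-0.019,0,-0.173],[1,0.55,-0.02,0,-0.173],[1,0.564,-0.021,0,-0.173]],
])

```text
time_s: 7.92
eef_pos: [532.3, 141.9, 170.2]
tcp_rot: [0.611, 0.791, 0.001, -0.002]
contact_force: [-0.5, -0.5, -0.2]
opening: 88.0
finger_force: 0.0
```

>>> servo_tool([
  [[1,0,0,0,0],[1,0,0,0,0],[1,0,0,0,0],[1,0,0,0,0]],
])

```text
time_s: 8.25
eef_pos: [533.1, 133.4, 170.9]
tcp_rot: [0.616, 0.788, -0.001, 0.0]
contact_force: [0.4, -0.7, 0.1]
opening: 88.2
finger_force: 0.0
```

```bash
python3 -c "
from h import *
p,w=cloud('wrist');cv2.imwrite('pics/w2.png',p);print(circ(w,533,135,74,100),stand(p,w,535,135))
to(533.4,135,37,104)"
```

```text
[2427, array([533.5, 135.1]), np.float64(20.9), np.float64(86.84150211007852)] [array([537.6, 133.9]), array([110.6, 110.3]), np.float64(87.8)]
t 8.3 pos [533.3 133.5 171.1] psi 104.0 tilt [-0.0001 -0.0008] j7 -0.32 open 87.8 F 0.0 -> shift [0.0031 0.0011 0.2681] turn -0.0002
```

>>> servo_tool([
  [[1,0.003,0.001,0.02,0],[1,0.003,0.001,0.05,0],[1,0.003,0.001,0.085,0],[1,0.003,0.001,0.12,0],[1,0.003,0.001,0.155,0],[1,0.003,0.001,0.19,0],[1,0.003,0.001,0.225,0],[1,0.003,0.001,0.25,0],[1,0.003,0.001,0.264,0],[1,0.003,0.001,0.268,0]],
])

```text
time_s: 9.13
eef_pos: [532.7, 136.2, 35.8]
tcp_rot: [0.615, 0.788, -0.001, -0.001]
contact_force: [-0.5, -0.2, 0.6]
opening: 87.9
finger_force: 0.0
```

>>> servo_tool([
  [[0.6,0,0,0,0],[0.4,0,0,0,0],[0.2,0,0,0,0],[0,0,0,0,0],[-1,0,0,0,0],[-1,0,0,0,0],[-1,0,0,0,0],[-1,0,0,0,0],[-1,0,0,0,0]],
], newtons=20)

```text
time_s: 9.88
eef_pos: [533.9, 136.7, 37.7]
tcp_rot: [0.615, 0.788, 0.0, 0.0]
contact_force: [-0.2, -0.7, 6.3]
opening: 53.6
finger_force: 20.0
```

```bash
python3 -c "
from h import *
to(533.4,135,172,104)"
```

```text
t 9.88 pos [533.9 136.7  37.7] psi 104.1 tilt [0.001  0.0001] j7 -0.43 open 53.6 F 20.0 -> shift [-0.0031 -0.0016 -0.2686] turn 0.0003
```

>>> servo_tool([
  [[-1,0,0,-0.005,0],[-1,0,0,-0.02,0],[-1,0,0,-0.045,0],[-1,0,0,-0.08,0],[-1,0,0,-0.12,0],[-1,0,0,-0.16,0],[-1,0,0,-0.2,0],[-1,0,0,-0.235,0],[-1,0,0,-0.26,0],[-1,0,0,-0.27,0]],
])

```text
time_s: 10.72
eef_pos: [534.1, 137.0, 174.7]
tcp_rot: [0.615, 0.788, 0.001, 0.001]
contact_force: [0.1, -0.4, -3.1]
opening: 53.2
finger_force: 20.0
```

>>> servo_tool([
  [[-1,0,0,0,0],[-1,0,0,0,0],[-1,0,0,0,0]],
])

```text
time_s: 10.97
eef_pos: [532.8, 136.3, 171.1]
tcp_rot: [0.615, 0.788, -0.001, -0.001]
contact_force: [0.4, -0.3, -3.5]
opening: 53.0
finger_force: 20.0
```

```bash
python3 -c "
from h import *
to(562,-330,172,60)"
```

```text
t 10.97 pos [532.8 136.3 171.1] psi 104.1 tilt [-0.0018 -0.0005] j7 -0.32 open 53.0 F 20.0 -> shift [-0.9188 -0.1699 -0.0014] turn 0.2448
```

>>> servo_tool([
  [[-1,-0.01,-0.002,0,0],[-1,-0.03,-0.006,0,0],[-1,-0.06,-0.011,0,0],[-1,-0.1,-0.018,0,0],[-1,-0.15,-0.028,0,0],[-1,-0.2,-0.037,0,0],[-1,-0.25,-0.046,0,0],[-1,-0.3,-0.055,0,0],[-1,-0.35,-0.065,0,0],[-1,-0.4,-0.074,0,0]],
])

```text
time_s: 11.8
eef_pos: [545.5, -68.9, 171.6]
tcp_rot: [0.616, 0.788, -0.0, -0.0]
contact_force: [0.7, 0.0, -2.4]
opening: 53.2
finger_force: 20.0
```

>>> servo_tool([
  [[-1,-0.05,-0.01,0,0.035],[-1,-0.1,-0.019,0,0.07],[-1,-0.16,-0.03,0,0.105],[-1,-0.22,-0.041,0,0.14],[-1,-0.28,-0.052,0,0.175],[-1,-0.34,-0.063,0,0.21],[-1,-0.4,-0.074,0,0.245],[-1,-0.46,-0.085,0,0.245],[-1,-0.5,-0.092,0,0.245],[-1,-0.519,-0.096,0,0.245]],
])

```text
time_s: 12.63
eef_pos: [560.8, -334.7, 171.1]
tcp_rot: [0.867, 0.498, -0.001, 0.0]
contact_force: [-0.3, -0.2, -2.8]
opening: 53.0
finger_force: 20.0
```

>>> servo_tool([
  [[-1,0,0,0,0],[-1,0,0,0,0],[-1,0,0,0,0],[-1,0,0,0,0]],
])

```text
time_s: 12.97
eef_pos: [563.1, -327.6, 172.2]
tcp_rot: [0.866, 0.501, 0.0, -0.0]
contact_force: [-0.1, 0.2, -2.2]
opening: 53.2
finger_force: 20.0
```

```bash
python3 -c "
from h import *
p,w=cloud('wrist');cv2.imwrite('pics/w3.png',p);print(stand(p,w,562,-330))
to(562,-330,42,60)"
```

```text
[array([ 562.5, -331. ]), array([93.9, 94.1]), np.float64(4.8)]
t 13.02 pos [ 563.1 -327.9  172.3] psi 60.1 tilt [0.0002 0.0006] j7 -0.18 open 52.9 F 20.0 -> shift [-5.000e-03  2.000e-04  2.606e-01] turn 0.0006
```

View pics/w3.png

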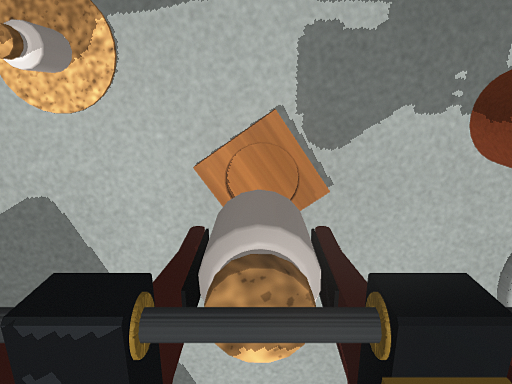

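>>> servo_tool([
  [[-1,-0.003,0,0.015,0],[-1,-0.003,0,0.045,0],[-1,-0.003,0,0.08,0],[-1,-0.003,0,0.115,0],[-1,-0.003,0,0.15,0],[-1,-0.003,0,0.185,0],[-1,-0.003,0,0.215,0],[-1,-0.003,0,0.235,0],[-1,-0.003,0,0.245,0],[-1,-0.003,0,0.248,0]],
])

```text
time_s: 13.85
eef_pos: [561.6, -330.5, 47.2]
tcp_rot: [0.866, 0.5, -0.0, -0.001]
contact_force: [-0.8, -0.7, -2.8]
opening: 53.2
finger_force: 20.0
```

>>> servo_tool([
  [[-1,0,0,0,0],[-1,0,0,0,0],[-1,0,0,0,0]],
])

```text
time_s: 14.1
eef_pos: [562.5, -331.4, 49.2]
tcp_rot: [0.866, 0.5, 0.0, 0.001]
contact_force: [-0.4, -0.3, -2.9]
opening: 53.4
finger_force: 20.0
```

```bash
python3 -c "
from h import *
to(562.9,-329.5,38,60);print(sensors.sense()['contact_force'])"
```

```text
t 14.1 pos [ 562.5 -331.4   49.2] psi 60.0 tilt [ 0.0015 -0.0009] j7 -0.21 open 53.4 F 20.0 -> shift [ 0.0036 -0.0013  0.0224] turn -0.0002
[-0.43638738 -0.27045599 -2.89526188]
```

>>> servo_tool([
  [[-1,0.003,-0.001,0.004,0],[-1,0.003,-0.001,0.008,0],[-1,0.003,-0.001,0.012,0],[-1,0.003,-0.001,0.016,0],[-1,0.003,-0.001,0.02,0],[-1,0.003,-0.001,0.022,0],[-1,0.003,-0.001,0.022,0],[-1,0.003,-0.001,0.022,0]],
])

```text
time_s: 14.77
eef_pos: [562.1, -329.5, 37.7]
tcp_rot: [0.866, 0.5, -0.0, 0.0]
contact_force: [-2.9, 1.1, 4.8]
opening: 53.6
finger_force: 20.0
```

```bash
python3 -c "
from h import *
to(562.9,-329.5,38,60);print(sensors.sense()['contact_force'])"
```

```text
t 14.77 pos [ 562.1 -329.5   37.7] psi 60.0 tilt [-0.0002 -0.0001] j7 -0.22 open 53.6 F 20.0 -> shift [ 0.0008  0.0013 -0.0006] turn -0.0002
[-2.90792353  1.07429443  4.84821694]
```

>>> servo_tool([
  [[0.3,0,0,0,0],[0.5,0,0,0,0],[0.7,0,0,0,0],[0.9,0,0,0,0],[1,0,0,0,0],[1,0,0,0,0]],
])

```text
time_s: 15.27
eef_pos: [562.3, -329.5, 37.0]
tcp_rot: [0.866, 0.5, 0.0, 0.0]
contact_force: [0.1, 0.4, 0.0]
opening: 85.8
finger_force: 0.0
```

>>> servo_tool([
  [[1,0,0,-0.01,0],[1,0,0,-0.04,0],[1,0,0,-0.08,0],[1,0,0,-0.13,0],[1,0,0,-0.18,0],[1,0,0,-0.22,0],[1,0,0,-0.25,0],[1,0,0,-0.27,0],[1,0,0,-0.27,0],[1,0,0,-0.27,0]],
])

```text
time_s: 16.1
eef_pos: [562.2, -329.6, 172.2]
tcp_rot: [0.866, 0.5, 0.0, 0.0]
contact_force: [0.5, 0.1, 0.9]
opening: 87.8
finger_force: 0.0
```

```bash
python3 -c "
from h import *
p,w=cloud('wrist');print(circ(w,562,-330,74,100))
to(580,337,190,120)"
```

```text
[2389, array([ 560.1, -330.9]), np.float64(20.8), np.float64(86.93194624125482)]
t 16.15 pos [ 561.8 -329.3  171.3] psi 60.0 tilt [-0.0009  0.0004] j7 -0.18 open 87.8 F 0.0 -> shift [ 1.1719 -0.6355 -0.0368] turn -0.3335
```

>>> servo_tool([
  [[1,0.023,-0.013,-0.005,0],[1,0.059,-0.032,-0.01,0],[1,0.117,-0.064,-0.02,0],[1,0.176,-0.095,-0.03,0],[1,0.234,-0.127,-0.037,0],[1,0.293,-0.159,-0.037,0],[1,0.352,-0.191,-0.037,0],[1,0.41,-0.222,-0.037,0],[1,0.469,-0.254,-0.037,0],[1,0.527,-0.286,-0.037,0]],
])

```text
time_s: 16.98
eef_pos: [569.2, -27.1, 189.8]
tcp_rot: [0.866, 0.5, -0.001, -0.001]
contact_force: [0.3, 0.1, -0.4]
opening: 88.2
finger_force: 0.0
```

>>> servo_tool([
  [[1,0.059,-0.032,0,-0.035],[1,0.117,-0.064,0,-0.07],[1,0.176,-0.095,0,-0.105],[1,0.234,-0.127,0,-0.14],[1,0.293,-0.159,0,-0.175],[1,0.352,-0.191,0,-0.21],[1,0.41,-0.222,0,-0.245],[1,0.469,-0.254,0,-0.28],[1,0.527,-0.286,0,-0.315],[1,0.586,-0.318,0,-0.35]],
])

```text
time_s: 17.82
eef_pos: [577.8, 305.5, 189.6]
tcp_rot: [0.475, 0.88, -0.001, -0.001]
contact_force: [0.0, 0.6, 0.1]
opening: 87.9
finger_force: 0.0
```

```bash
python3 -c "
from h import *
to(580,337,190,140)"
```

```text
t 17.82 pos [577.8 305.5 189.6] psi 123.3 tilt [-0.0018 -0.0006] j7 -0.26 open 87.9 F 0.0 -> shift [ 0.0502  0.0382 -0.0008] turn -0.0927
```

>>> servo_tool([
  [[1,0.03,0.023,0,-0.03],[1,0.045,0.034,0,-0.06],[1,0.05,0.038,0,-0.09],[1,0.05,0.038,0,-0.094],[1,0.05,0.038,0,-0.094],[1,0.05,0.038,0,-0.094],[1,0.05,0.038,0,-0.094]],
])

```text
time_s: 18.4
eef_pos: [581.6, 334.0, 190.4]
tcp_rot: [0.344, 0.939, -0.0, 0.0]
contact_force: [1.0, 0.3, 0.1]
opening: 87.8
finger_force: 0.0
```

```bash
python3 -c "
from h import *
p,w=cloud('wrist');cv2.imwrite('pics/w4.png',p);print(circ(w,580,337,90,120),stand(p,w,579,337))
to(580,337,52,140)"
```

```text
[3939, array([580.6, 337.6]), np.float64(27.0), np.float64(104.91630080597025)] [array([580.4, 338.3]), array([78.3, 78.1]), np.float64(8.7)]
t 18.45 pos [581.7 334.  190.6] psi 139.7 tilt [ 0.0001 -0.0005] j7 -0.03 open 87.7 F 0.0 -> shift [0.0066 0.0024 0.2771] turn -0.0015
```

View pics/w4.png

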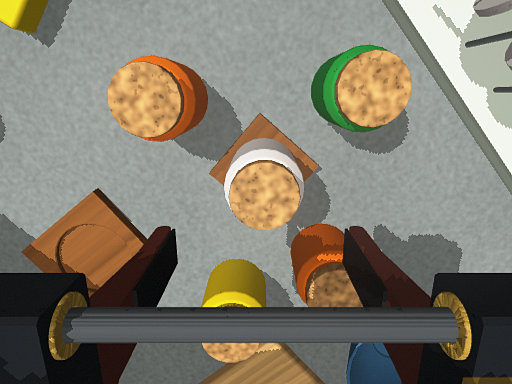

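The wrist view shows the white large jar at (264,195) on the small stand, with orange, green and yellow jars well outside the finger line.

>>> servo_tool([
  [[1,0.003,0.002,0.02,0],[1,0.006,0.004,0.05,0],[1,0.006,0.004,0.085,0],[1,0.006,0.004,0.115,0],[1,0.006,0.004,0.145,0],[1,0.006,0.004,0.17,0],[1,0.006,0.004,0.185,0],[1,0.006,0.004,0.185,0],[1,0.006,0.004,0.185,0],[1,0.006,0.004,0.185,0]],
])

```text
time_s: 19.28
eef_pos: [581.0, 338.7, 98.9]
tcp_rot: [0.343, 0.939, 0.001, 0.0]
contact_force: [1.0, -0.1, 1.6]
opening: 87.9
finger_force: 0.0
```

```bash
python3 -c "
from h import *
to(580.6,337.6,52,140)"
```

```text
t 19.28 pos [581.  338.7  98.9] psi 139.9 tilt [0.001  0.0008] j7 -0.09 open 87.9 F 0.0 -> shift [-0.0007 -0.0023  0.0938] turn -0.0007
```

>>> servo_tool([
  [[1,0,-0.001,0.01,0],[1,0,-0.002,0.025,0],[1,0,-0.002,0.04,0],[1,0,-0.002,0.055,0],[1,0,-0.002,0.07,0],[1,0,-0.002,0.083,0],[1,0,-0.002,0.091,0],[1,0,-0.002,0.094,0],[1,0,-0.002,0.094,0]],
])

```text
time_s: 20.03
eef_pos: [579.8, 337.4, 50.6]
tcp_rot: [0.343, 0.939, -0.0, -0.0]
contact_force: [-0.5, 0.1, 0.1]
opening: 88.0
finger_force: 0.0
```

>>> servo_tool([
  [[0.8,0,0,0,0],[0.65,0,0,0,0],[0.5,0,0,0,0],[0.4,0,0,0,0],[-1,0,0,0,0],[-1,0,0,0,0],[-1,0,0,0,0],[-1,0,0,0,0],[-1,0,0,0,0]],
], newtons=30)

```text
time_s: 20.78
eef_pos: [580.3, 337.7, 51.6]
tcp_rot: [0.343, 0.939, 0.0, 0.0]
contact_force: [0.2, 1.1, 3.0]
opening: 65.5
finger_force: 30.0
```

>>> servo_tool([
  [[-1,0,0,-0.005,0],[-1,0,0,-0.015,0],[-1,0,0,-0.035,0],[-1,0,0,-0.06,0],[-1,0,0,-0.095,0],[-1,0,0,-0.13,0],[-1,0,0,-0.165,0],[-1,0,0,-0.195,0],[-1,0,0,-0.215,0],[-1,0,0,-0.22,0]],
])

```text
time_s: 21.62
eef_pos: [580.7, 338.2, 164.1]
tcp_rot: [0.343, 0.939, 0.001, 0.001]
contact_force: [-0.4, 0.4, -3.3]
opening: 65.0
finger_force: 30.0
```

```bash
python3 -c "
from h import *
to(537,134.2,162,104)"
```

```text
t 21.62 pos [580.7 338.2 164.1] psi 139.9 tilt [0.003  0.0018] j7 -0.05 open 65.0 F 30.0 -> shift [-0.196  -0.3683  0.0032] turn 0.1993
```

>>> servo_tool([
  [[-1,-0.009,-0.017,0,0.01],[-1,-0.027,-0.05,0,0.03],[-1,-0.053,-0.1,0,0.06],[-1,-0.08,-0.15,0,0.09],[-1,-0.107,-0.2,0,0.12],[-1,-0.135,-0.255,0,0.15],[-1,-0.16,-0.3,0,0.18],[-1,-0.18,-0.34,0,0.199],[-1,-0.192,-0.36,0,0.199],[-1,-0.196,-0.368,0,0.199]],
])

```text
time_s: 22.45
eef_pos: [535.8, 130.5, 160.5]
tcp_rot: [0.616, 0.788, -0.001, 0.0]
contact_force: [0.4, -0.2, -2.4]
opening: 65.2
finger_force: 30.0
```

>>> servo_tool([
  [[-1,0,0,0,0],[-1,0,0,0,0],[-1,0,0,0,0],[-1,0,0,0,0]],
])

```text
time_s: 22.78
eef_pos: [536.4, 135.2, 161.0]
tcp_rot: [0.614, 0.789, 0.0, -0.0]
contact_force: [-0.0, 0.5, -3.1]
opening: 65.2
finger_force: 30.0
```

```bash
python3 -c "
from h import *
p,w=cloud('wrist');cv2.imwrite('pics/w5.png',p);print(stand(p,w,537,134))
to(537,134.2,58,104)"
```

```text
[array([537.6, 134.2]), array([110.4, 110.3]), np.float64(87.9)]
t 22.83 pos [536.4 134.9 161. ] psi 104.2 tilt [-0.0001  0.0007] j7 -0.33 open 65.6 F 30.0 -> shift [-0.0019  0.0008  0.206 ] turn 0.001
```

>>> servo_tool([
  [[-1,-0.001,0.001,0.015,0],[-1,-0.001,0.001,0.04,0],[-1,-0.001,0.001,0.07,0],[-1,-0.001,0.001,0.1,0],[-1,-0.001,0.001,0.13,0],[-1,-0.001,0.001,0.16,0],[-1,-0.001,0.001,0.185,0],[-1,-0.001,0.001,0.2,0],[-1,-0.001,0.001,0.205,0],[-1,-0.001,0.001,0.205,0]],
])

```text
time_s: 23.67
eef_pos: [536.6, 133.2, 57.8]
tcp_rot: [0.615, 0.788, -0.0, -0.0]
contact_force: [-0.2, 0.3, -2.4]
opening: 65.4
finger_force: 30.0
```

>>> servo_tool([
  [[-1,0,0,0,0],[-1,0,0,0,0],[-1,0,0,0,0]],
])

```text
time_s: 23.92
eef_pos: [537.6, 133.3, 59.4]
tcp_rot: [0.615, 0.788, 0.001, 0.0]
contact_force: [0.7, 0.5, -3.6]
opening: 64.9
finger_force: 30.0
```

```bash
python3 -c "
from h import *
to(537.3,134.2,45.5,104);print(sensors.sense()['contact_force'])"
```

```text
t 23.92 pos [537.6 133.3  59.4] psi 104.1 tilt [0.0015 0.0003] j7 -0.41 open 64.9 F 30.0 -> shift [ 0.0018 -0.0001  0.0279] turn 0.0003
[ 0.6846581   0.52477118 -3.55255284]
```

>>> servo_tool([
  [[-1,0.001,0,0.004,0],[-1,0.001,0,0.008,0],[-1,0.001,0,0.012,0],[-1,0.001,0,0.016,0],[-1,0.001,0,0.02,0],[-1,0.001,0,0.024,0],[-1,0.001,0,0.027,0],[-1,0.001,0,0.027,0],[-1,0.001,0,0.027,0]],
])

```text
time_s: 24.67
eef_pos: [536.8, 133.7, 45.5]
tcp_rot: [0.615, 0.788, -0.0, 0.0]
contact_force: [-2.8, -1.0, 4.7]
opening: 65.4
finger_force: 30.0
```

```bash
python3 -c "
from h import *
to(537.3,134.2,45.5,104);print(sensors.sense()['contact_force'])"
```

```text
t 24.67 pos [536.8 133.7  45.5] psi 104.1 tilt [-0.0001 -0.0004] j7 -0.43 open 65.4 F 30.0 -> shift [ 0.0008  0.0013 -0.    ] turn 0.0004
[-2.76550022 -1.0075433   4.66760233]
```

Seated. I release it and retreat.

>>> servo_tool([
  [[0.6,0,0,0,0],[0.75,0,0,0,0],[0.9,0,0,0,0],[1,0,0,0,0],[1,0,0,0,0],[1,0,0,0,0]],
])

```text
time_s: 25.17
eef_pos: [536.9, 133.7, 45.1]
tcp_rot: [0.615, 0.788, 0.0, -0.0]
contact_force: [0.5, 0.1, 0.4]
opening: 88.1
finger_force: 0.0
```

>>> servo_tool([
  [[1,0,0,-0.01,0],[1,0,0,-0.03,0],[1,0,0,-0.06,0],[1,0,0,-0.1,0],[1,0,0,-0.15,0],[1,0,0,-0.2,0],[1,0,0,-0.25,0],[1,0,0,-0.28,0],[1,0,0,-0.28,0],[1,0,0,-0.28,0]],
])

```text
time_s: 26.0
eef_pos: [537.4, 133.8, 186.5]
tcp_rot: [0.615, 0.788, 0.001, 0.001]
contact_force: [0.9, -0.2, 0.2]
opening: 87.7
finger_force: 0.0
```

```bash
python3 -c "
from h import *
p,w=cloud('wrist');print(circ(w,537,134,84,120))
to(459.4,-139.2,184,73)"
```

```text
[3842, array([535.7, 132.3]), np.float64(27.1), np.float64(99.41903199231146)]
t 26.05 pos [536.8 133.5 185.3] psi 104.1 tilt [ 0.0005 -0.0003] j7 -0.31 open 88.1 F 0.0 -> shift [-0.4914 -0.2825  0.0027] turn 0.1725
```

>>> servo_tool([
  [[1,-0.017,-0.01,0,0.01],[1,-0.052,-0.03,0,0.03],[1,-0.104,-0.06,0,0.05],[1,-0.174,-0.1,0,0.08],[1,-0.244,-0.14,0,0.11],[1,-0.313,-0.18,0,0.14],[1,-0.383,-0.22,0,0.17],[1,-0.444,-0.255,0,0.1725],[1,-0.48,-0.276,0,0.1725],[1,-0.4914,-0.2825,0,0.1725]],
])

```text
time_s: 26.88
eef_pos: [456.9, -143.4, 184.0]
tcp_rot: [0.806, 0.592, -0.001, -0.001]
contact_force: [-0.6, 0.3, 0.6]
opening: 87.8
finger_force: 0.0
```

>>> servo_tool([
  [[1,0,0,0,0],[1,0,0,0,0],[1,0,0,0,0],[1,0,0,0,0]],
])

```text
time_s: 27.22
eef_pos: [460.0, -137.3, 185.0]
tcp_rot: [0.803, 0.596, 0.0, -0.0]
contact_force: [0.2, 1.2, 0.8]
opening: 87.9
finger_force: 0.0
```

```bash
python3 -c "
from h import *
p,w=cloud('wrist');print(circ(w,460,-139,55,100))
to(459.4,-139.2,30,73)"
```

```text
[666, array([ 459.4, -139.4]), np.float64(11.8), np.float64(72.64889829845902)]
t 27.27 pos [ 460.  -137.4  185. ] psi 73.2 tilt [-0.0001  0.0005] j7 -0.21 open 87.8 F 0.0 -> shift [-0.0039 -0.      0.31  ] turn 0.0008
```

>>> servo_tool([
  [[1,-0.003,0,0.02,0],[1,-0.003,0,0.055,0],[1,-0.003,0,0.095,0],[1,-0.003,0,0.135,0],[1,-0.003,0,0.175,0],[1,-0.003,0,0.215,0],[1,-0.003,0,0.25,0],[1,-0.003,0,0.28,0],[1,-0.003,0,0.3,0],[1,-0.003,0,0.307,0]],
])

```text
time_s: 28.1
eef_pos: [458.2, -139.6, 29.8]
tcp_rot: [0.804, 0.595, -0.001, -0.001]
contact_force: [-1.5, -0.2, -0.5]
opening: 87.9
finger_force: 0.0
```

>>> servo_tool([
  [[0.2,0,0,0,0],[0,0,0,0,0],[-0.1,0,0,0,0],[-0.2,0,0,0,0],[-0.3,0,0,0,0],[-1,0,0,0,0],[-1,0,0,0,0],[-1,0,0,0,0],[-1,0,0,0,0],[-1,0,0,0,0]],
], newtons=15)

```text
time_s: 28.93
eef_pos: [459.3, -140.5, 31.8]
tcp_rot: [0.804, 0.595, 0.0, 0.0]
contact_force: [-0.1, 0.2, 2.2]
opening: 35.5
finger_force: 15.0
```

```bash
python3 -c "
from h import *
to(459.4,-139.2,184,73)"
```

```text
t 28.93 pos [ 459.3 -140.5   31.8] psi 73.0 tilt [ 0.0003 -0.0002] j7 -0.34 open 35.5 F 15.0 -> shift [ 0.0025 -0.0004 -0.3044] turn 0.0001
```

>>> servo_tool([
  [[-1,0,0,-0.005,0],[-1,0,0,-0.02,0],[-1,0,0,-0.05,0],[-1,0,0,-0.09,0],[-1,0,0,-0.135,0],[-1,0,0,-0.18,0],[-1,0,0,-0.225,0],[-1,0,0,-0.26,0],[-1,0,0,-0.285,0],[-1,0,0,-0.295,0]],
])

```text
time_s: 29.77
eef_pos: [459.9, -140.5, 181.5]
tcp_rot: [0.804, 0.595, 0.001, 0.001]
contact_force: [0.2, 0.1, -2.2]
opening: 35.4
finger_force: 15.0
```

>>> servo_tool([
  [[-1,0,0,0,0],[-1,0,0,0,0],[-1,0,0,0,0]],
])

```text
time_s: 30.02
eef_pos: [458.5, -140.3, 178.3]
tcp_rot: [0.804, 0.595, -0.0, -0.001]
contact_force: [-0.4, -0.8, -0.3]
opening: 35.6
finger_force: 15.0
```

```bash
python3 -c "
from h import *
to(580.2,338,180,140)"
```

```text
t 30.02 pos [ 458.5 -140.3  178.3] psi 73.0 tilt [-0.0015  0.0004] j7 -0.21 open 35.6 F 15.0 -> shift [ 0.9859 -0.0467 -0.0033] turn -0.3721
```

>>> servo_tool([
  [[-1,0.01,0,0,0],[-1,0.03,-0.001,0,0],[-1,0.06,-0.003,0,0],[-1,0.1,-0.005,0,0],[-1,0.15,-0.007,0,0],[-1,0.2,-0.009,0,0],[-1,0.26,-0.012,0,0],[-1,0.32,-0.015,0,0],[-1,0.38,-0.018,0,0],[-1,0.44,-0.021,0,0]],
])

```text
time_s: 30.85
eef_pos: [513.2, 75.6, 178.7]
tcp_rot: [0.804, 0.595, -0.0, -0.0]
contact_force: [-0.6, 0.0, -1.0]
opening: 35.2
finger_force: 15.0
```

>>> servo_tool([
  [[-1,0.06,-0.003,0,-0.037],[-1,0.12,-0.006,0,-0.074],[-1,0.18,-0.009,0,-0.111],[-1,0.24,-0.011,0,-0.148],[-1,0.3,-0.014,0,-0.185],[-1,0.36,-0.017,0,-0.222],[-1,0.42,-0.02,0,-0.259],[-1,0.48,-0.022,0,-0.296],[-1,0.525,-0.024,0,-0.333],[-1,0.546,-0.026,0,-0.37]],
])

```text
time_s: 31.68
eef_pos: [579.3, 342.9, 178.2]
tcp_rot: [0.341, 0.94, 0.001, -0.001]
contact_force: [-0.8, 0.2, -0.7]
opening: 35.2
finger_force: 15.0
```

>>> servo_tool([
  [[-1,0,0,0,0],[-1,0,0,0,0],[-1,0,0,0,0],[-1,0,0,0,0],[-1,0,0,0,0]],
])

```text
time_s: 32.1
eef_pos: [580.9, 336.8, 179.3]
tcp_rot: [0.347, 0.938, -0.0, 0.0]
contact_force: [-0.1, -0.1, -1.0]
opening: 35.4
finger_force: 15.0
```

```bash
python3 -c "
from h import *
p,w=cloud('wrist');cv2.imwrite('pics/w6.png',p);print(stand(p,w,580,338))
to(580.3,338,46,140)"
```

```text
[array([580.5, 338.2]), array([78.4, 78.4]), np.float64(8.7)]
t 32.15 pos [581.  336.9 179.4] psi 139.5 tilt [ 0.0006 -0.0006] j7 -0.07 open 35.5 F 15.0 -> shift [0.0027 0.0008 0.2668] turn -0.003
```

View pics/w6.png

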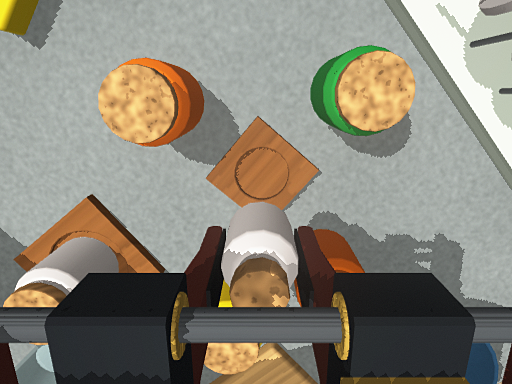

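The jar is held upright, and the empty small stand shows at (262,170). I lower it.

>>> servo_tool([
  [[-1,0.001,0.001,0.015,0],[-1,0.001,0.001,0.045,0],[-1,0.001,0.001,0.08,0],[-1,0.001,0.001,0.115,0],[-1,0.001,0.001,0.15,0],[-1,0.001,0.001,0.185,0],[-1,0.001,0.001,0.22,0],[-1,0.001,0.001,0.245,0],[-1,0.001,0.001,0.26,0],[-1,0.001,0.001,0.265,0]],
])

```text
time_s: 32.98
eef_pos: [580.1, 338.1, 45.1]
tcp_rot: [0.345, 0.938, -0.001, -0.001]
contact_force: [0.7, -0.2, -0.3]
opening: 35.4
finger_force: 15.0
```

>>> servo_tool([
  [[-1,0,0,0,0],[-1,0,0,0,0],[-1,0,0,0,0],[-1,0,0,0,0]],
])

```text
time_s: 33.32
eef_pos: [581.1, 339.0, 47.6]
tcp_rot: [0.345, 0.939, 0.001, 0.001]
contact_force: [0.3, 0.3, -1.9]
opening: 35.3
finger_force: 15.0
```

```bash
python3 -c "
from h import *
to(581,337.5,33.5,140);print(sensors.sense()['contact_force'])"
```

```text
t 33.32 pos [581.1 339.   47.6] psi 139.6 tilt [0.0013 0.0007] j7 -0.14 open 35.3 F 15.0 -> shift [-0.0018 -0.0025  0.0283] turn -0.0022
[ 0.3071386   0.33305659 -1.86578423]
```

>>> servo_tool([
  [[-1,-0.001,-0.002,0.004,0],[-1,-0.001,-0.002,0.008,0],[-1,-0.001,-0.002,0.012,0],[-1,-0.001,-0.002,0.016,0],[-1,-0.001,-0.002,0.02,0],[-1,-0.001,-0.002,0.023,0],[-1,-0.001,-0.002,0.026,0],[-1,-0.001,-0.002,0.026,0],[-1,-0.001,-0.002,0.026,0]],
])

```text
time_s: 34.07
eef_pos: [580.3, 337.6, 33.9]
tcp_rot: [0.345, 0.939, -0.0, 0.0]
contact_force: [-1.3, -1.7, 3.5]
opening: 35.6
finger_force: 15.0
```

```bash
python3 -c "
from h import *
to(581,337.5,33.5,140);print(sensors.sense()['contact_force'])"
```

```text
t 34.07 pos [580.3 337.6  33.9] psi 139.6 tilt [ 0.     -0.0001] j7 -0.15 open 35.6 F 15.0 -> shift [-0.0012  0.0007  0.0008] turn -0.0021
[-1.34603017 -1.73336837  3.46250146]
```

>>> servo_tool([
  [[-0.1,0,0,0,0],[0.1,0,0,0,0],[0.3,0,0,0,0],[0.5,0,0,0,0],[0.6,0,0,0,0],[0.6,0,0,0,0]],
])

```text
time_s: 34.57
eef_pos: [580.4, 337.6, 33.6]
tcp_rot: [0.345, 0.939, -0.0, -0.0]
contact_force: [0.1, -0.3, 0.2]
opening: 68.5
finger_force: 0.0
```

>>> servo_tool([
  [[0.6,0,0,-0.01,0],[0.6,0,0,-0.03,0],[0.6,0,0,-0.06,0],[0.6,0,0,-0.1,0],[0.6,0,0,-0.15,0],[0.6,0,0,-0.2,0],[0.6,0,0,-0.25,0],[0.6,0,0,-0.29,0],[0.6,0,0,-0.3,0],[0.6,0,0,-0.3,0]],
])

```text
time_s: 35.4
eef_pos: [581.1, 338.4, 186.8]
tcp_rot: [0.345, 0.939, 0.002, 0.001]
contact_force: [-0.1, 0.7, -0.5]
opening: 70.3
finger_force: 0.0
```

```bash
python3 -c "
from h import *
p,w=cloud('wrist');print('wrist small',circ(w,580,338,60,100))
p,w=cloud('top');cv2.imwrite('pics/top9.png',p)
for n,x,y,a,b in(('m',562,-330,79,95),('l',537,134,91,110),('gl',590,7,78,95),('mill',480,-5,114,130)):print(n,circ(w,x,y,a,b))
p,w=cloud('side')
for n,x,y,a,b in(('s',580,338,64,85),('m',562,-330,78,95),('l',537,134,90,110),('mill',480,-5,113,130)):print('side',n,circ(w,x,y,a,b))
cv2.imwrite('pics/side9.png',p)
to(581,337.5,33.5,140)"
```

```text
wrist small [668, array([577.5, 338.1]), np.float64(11.8), np.float64(74.6284436015332)]
m [145, array([ 558.7, -331. ]), np.float64(20.9), np.float64(89.62744048342688)]
l [0]
gl [90, array([589.6,   6.5]), np.float64(29.8), np.float64(90.34453896534933)]
mill [49, array([479.1,  -6.1]), np.float64(11.4), np.float64(126.34340725915263)]
side s [112, array([577.2, 338.2]), np.float64(12.2), np.float64(76.2236430772785)]
side m [102, array([ 558.9, -330.1]), np.float64(22.1), np.float64(88.28264333191231)]
side l [336, array([535.8, 133.2]), np.float64(27.5), np.float64(99.98020014008421)]
side mill [71, array([479.8,  -4.5]), np.float64(12.4), np.float64(123.6505130412229)]
t 35.55 pos [579.9 337.  182.6] psi 139.6 tilt [-0.0012 -0.0011] j7 -0.06 open 69.9 F 0.0 -> shift [-0.001   0.0026  0.2982] turn -0.0021
```

View pics/side9.png

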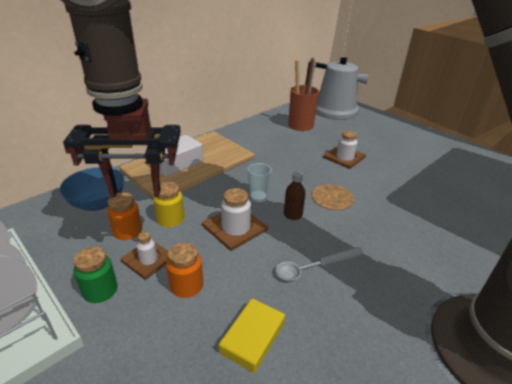

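The side view shows the small jar at (147,250), the medium at (347,147) and the large at (236,212), each in its own stand. All three are within about 4 mm of centre with tops at seated height, and the glass and mill have not moved.

```bash
python3 -c "
from plant import env
print(env.close_job())"
```

```text
the job is handed in; nothing more can be done
None
```

I handed the job in after about 36 s of robot time: each jar stands released in the recess of its own stand, the glass and pepper mill have not moved, and the hand-in returned no verdict.

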